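Stop the coasting index wheel and lock it with its pin

ROBOT

A 6-joint arm with a two-finger parallel gripper is mounted at the origin on the work surface. World frame = base frame: x ahead of the robot, y to its left, z up, the work surface at z = 0. Lengths are in m, angles in rad, forces in N, time in s.
With the tool pointing down it reaches from about 0.375 to 0.9 m from the base axis. Payload 3.1 kg.
Tool frame: the origin (TCP) lies where the fingers leave the gripper's body, on its centre line; the fingertips stand 73 mm ahead of it and the grasp point (between the pads) lies 54 mm ahead of it; z points along the fingers, y is the line along which they close (so a half turn about z gives the same grasp; the last joint's range is limited). The gripper opens to 85 mm and grips with 20 to 120 N. Pads are 22 mm wide; open, the fingers measure 114 mm over their backs; the gripper's body (76 mm by 85 mm) begins 54 mm behind the grasp point. The pads swing forward as they close: fully open they stand 13 mm farther back than shut.
Start: joints at [0.948, 0.527, 1.433, -0, 1.181, -0.178], TCP at [0.269, 0.564, 0.304] pointing down, gripper open.
Joint ranges: [-3.08, 3.08], [-0.75, 2.2], [0.22, 2.44], [-1.43, 4.57], [0, 2.65], [-2.85, 2.85]. Speed limits (rad/s): [2.79, 2.79, 3.14, 3.14, 3.14, 3.14].

INTERFACE

Orientations are given as a unit quaternion [x, y, z, w].
In Python, from station import manip gives the robot as it stands.
- The arm moves only by the shell command python3 -m crank 'ROWS' [FORCE]. ROWS is JSON, a list of rows, each an object with "dp": the shift along the tool's x, y, z normalised to -1 to 1, where 1 is 50 cm, a list of three; "delta_rot": the turn, a rotation vector about the tool's x, y, z normalised to -1 to 1, where 1 is 2 pi rad, a list of three; "fingers": the opening, from -1 (shut) to 1 (fully open). A call has 1 to 12 rows; each row shifts and turns the commanded pose from where the row before left it, along the tool's axes as they then stand; what a row does not reach is not made up. A row lasts 1/12 s, in which the tool goes at most 41.7 mm and 7.16 degrees, less where a joint would pass 70% of its speed; a pose out of reach is approached as far as the arm can. A call with a number of a shift or a turn outside -1 to 1 is refused whole. A call with a gripper value outside its range is refused whole. The fingers move at their own pace and stop on an object; FORCE is the grip in N (left out, the last holds). Time passes only in rows, so rows that do not move let the fingers close. It gives the time, the measured TCP pose, the force, the opening and the grip force at its end, in the units of the state.
- manip.sense(): the state, without advancing time (a new reading comes with each control period).
- manip.snapshot(name): name is "side" or "top"; returns (picture, depth): 420x560x3 uint8, red, green, blue; 420x560 float32, m along the optical axis (not along the pixel's ray), 0 where there is no reading.
- manip.camera_model(name): a dict with "fx", "fy", "cx", "cy" (pixels), "origin" and "attitude" of the camera in the world. Camera axes: x right, y up, looking along -z (the intrinsics and any distortion apply to the point x, -y, -z); pixel columns grow to the right and rows downward; lengths in m; the calibration is good to about 2 mm. A picture is of the moment at which its call begins. camera_model takes no time and is no camera call.
- manip.sign_off(): hands the job in; it is judged then, once.
The state is a dict: "t": time; "q": joint angles; "qd": joint speeds; "tau": joint torques, N m; "tcp_pos": TCP position; "tool_rot": TCP orientation; "force": force on the tool from outside, world axes, zero at the start; "ft_torque": the same for the moment, N m; "finger_gap": opening from 0.0 (shut) to 1.0 (fully open); "gripper_force": force on a finger pad.
Only numpy, scipy, OpenCV 4.12 (cv2) and the standard library are available. Lean on these libraries where they do the work, as an engineer would, in place of code of your own. Each camera call takes 0.05 s, during which the arm holds its last target. There are 200 camera calls.

TASK

The index wheel of the carving stand is still coasting round. Slow it to a stop with a light touch of the fingertips, so that its hole stops under the slot of the fixed arm, then gently put the lock pin through slot and hole, fully home, and let go. Press lightly throughout and leave the wax jar, the wood billet and the mallet alone.

Things in the scene. Friction and masses are not known exactly. Their poses are not given: they have to be found in the camera images.
- wheel (a joint): turning angle (rad, counter-clockwise from above, counting on over turns) of the index wheel. The hole lies exactly under the slot at every whole multiple of 2 pi. Thrown off in the first second, it coasts counter-clockwise at 2.5 to 4.5 rad/s and loses only about 0.1 rad/s each second by itself; a fingertip pressing its face with 4 N stops it in under half a second. It stays where it is stopped.
- hub (a point): point on the index wheel's vertical axis at the height of the disc's flat top face, 98 mm above the bench. Wheel: level aluminium disc 280 mm across, 8 mm thick, 4 kg (a quick poke hits hard), a wooden bowl blank (92 mm across, 44 mm high) fixed on its middle; face free from 46 to 140 mm radius. The disc is sprung: pressed down it gives from 2 N on, 2 N per mm, and bottoms after 4 mm (10 N).
- hole (a point): centre of the wheel's only hole at the disc's top face: round, 19 mm wide, through, 115 mm from the axis; it goes round with the wheel.
- slot (a point): centre of the slot at the top of the fixed steel arm over the disc's rim, 114 mm above the bench. Slot: through the arm's 10 mm thickness, 18 mm wide round the wheel, 27 mm long along the radius, 115 mm from the wheel's axis; arm underside 6 mm above the disc. Arm 50 mm wide, from 95 to 180 mm from the axis, on a post outside the rim. Site's y axis: from wheel axis outward.
- pin_knob (a point): centre of the lock pin's knob: wood, upright cylinder 28 mm across, 48 mm high. The pin stands at first in a square wooden rest block (90 mm, 42 mm high), knob up, knob resting on the block. Below the knob a steel shank 16 mm across and 34 mm long, its end 58 mm below this point, 3 mm chamfer. Pin mass 0.11 kg. Fully home, the knob sits on the arm's top.
- pin_tip (a point): middle of the lower end of the pin's shank; its z axis runs up the pin.
- wax_jar: bystander: closed amber jar with a metal cap, 64 mm across, 70 mm high; origin at the middle of its underside. Leave alone.
- billet: bystander: square wood billet, 60 x 60 x 110 mm, standing; origin at the middle of its underside. Leave alone.
- mallet: bystander: wooden mallet lying on the bench. Leave alone.
Not all that is in view belongs to the job. There is more than one size of the part that bears pin_knob; the job needs the largest.

How it is judged:
By the outcome, as a careful person would: the job done as asked, in the order asked, and still so for the second after the job is handed in, with the robot touching nothing.
It also fails if it takes over 64 s, if anything falls off the work surface, if the arm or the gripper's body presses on something with over 40 N, if the wrist force passes 120 N, or if a joint passes its speed limit or range.

## Working session

There is one attempt and no reset: what is moved stays moved. The work goes in short steps, Python scripts to look and compute and a shell command to move; the robot and the scene stay as the last step left them, time stands still between calls to the robot, and variables do not carry over. Pictures are saved under pics/ and viewed, at most 10 in all, crops included, and the job is handed in when it is done.

```bash
ls; mkdir -p pics
python3 - <<'E'
from station import manip
import cv2,json
for n in("top","side"):
    p,d=manip.snapshot(n); cv2.imwrite(f"pics/{n}0.png",p[:,:,::-1]); print(n,manip.camera_model(n))
print(manip.sense())
E
```

```text
pics
top {'fx': 534.6999279284754, 'fy': 534.6999279284754, 'cx': 286.24407359477044, 'cy': 210.53061961063952, 'origin': array([0.41965464, 0.03059337, 1.67365702]), 'attitude': array([-0.02649097,  0.01695824,  0.71102485, -0.70246303])}
side {'fx': 481.6992086018848, 'fy': 481.6992086018848, 'cx': 279.0917707281605, 'cy': 206.71548929133763, 'origin': array([-0.06556986, -0.6308557 ,  0.77366897]), 'attitude': array([ 0.41617268, -0.14812615, -0.31703335,  0.83925491])}
{'t': 0.1, 'q': array([ 9.47493912e-01,  5.28381905e-01,  1.43378540e+00,  2.99875093e-05,
        1.18142888e+00, -1.78469912e-01]), 'qd': array([-4.42903604e-06, -1.46960108e-03, -3.40832571e-03, -2.06721065e-04,
        3.50191831e-04, -9.95724271e-04]), 'tau': array([ 4.79793780e-04, -4.43306851e+01, -1.78584749e+01, -2.29820025e-04,
        3.97723445e-03,  4.33162336e-05]), 'tcp_pos': array([0.26858797, 0.56377673, 0.30302243]), 'tool_rot': array([ 2.20592452e-01,  9.75365555e-01, -9.16928385e-04, -4.03689015e-04]), 'force': array([-0.1102029 , -0.09169177, -0.44685847]), 'ft_torque': array([ 0.05900262, -0.00928144,  0.04098673]), 'gripper_force': 0.0, 'finger_gap': 0.9954484147094677}
```

View pics/top0.png

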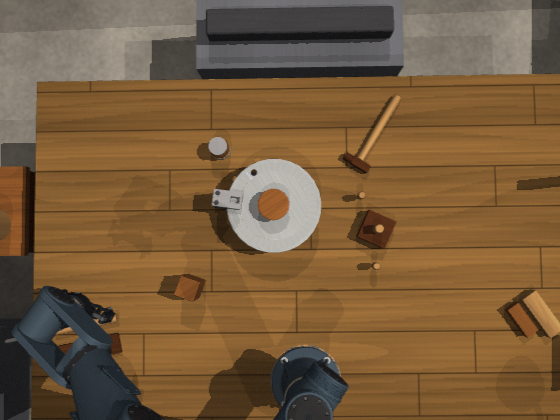

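View pics/side0.png

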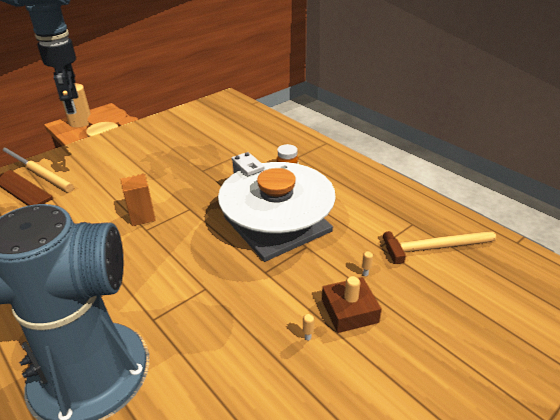

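The top view shows the wheel centre near (275,205), the fixed arm with its slot near (235,200) and the hole near (254,172). The rest block with the large pin is near (380,229), with two smaller decoy pins at (361,195) and (376,266). The jar is at (218,147), the billet at (188,288) and the mallet at (370,135). The side view shows the same layout, with nothing over the wheel.

```bash
cat > h.py <<'E'
from station import manip
import cv2, numpy as np
from scipy.spatial.transform import Rotation as R
def ray(n,uv):
    c=manip.camera_model(n); u,v=uv
    d=R.from_quat(c["attitude"]).apply([(u-c["cx"])/c["fx"],-(v-c["cy"])/c["fy"],-1]); return c["origin"],d
def plane(n,uv,z):
    o,d=ray(n,uv); return (o+d*(z-o[2])/d[2])[:2]
def cross(a,b):  # top pixel, side pixel -> point
    (o,d),(p,e)=ray("top",a),ray("side",b)
    s,t=np.linalg.lstsq(np.c_[d,-e],p-o,rcond=None)[0]; return (o+s*d+p+t*e)/2, np.linalg.norm(o+s*d-p-t*e)
E
python3 - <<'E'
from h import *
t=cv2.imread("pics/top0.png"); s=cv2.imread("pics/side0.png")
h=cv2.cvtColor(t,cv2.COLOR_BGR2HSV)
m=((h[...,1]<60)&(h[...,2]>130)).astype(np.uint8)
cs,_=cv2.findContours(m,cv2.RETR_EXTERNAL,cv2.CHAIN_APPROX_NONE)
c=[c for c in cs if cv2.contourArea(c)>3000 and 200<c[:,0,0].mean()<340]
for k in c: print(cv2.boundingRect(k),cv2.contourArea(k),cv2.fitEllipse(k), plane("top",cv2.fitEllipse(k)[0],.098))
for n,p,z in(("slot",(236,200),.114),("knob",(380,229),.09),("hole",(254,172),.098)): print(n,plane("top",p,z))
a=cv2.resize(t[150:280,200:400],None,fx=4,fy=4,interpolation=cv2.INTER_CUBIC)
cv2.imwrite("pics/a.png",a)
cv2.imwrite("pics/b.png",cv2.resize(s[140:340,210:410],None,fx=3,fy=3,interpolation=cv2.INTER_CUBIC))
E
```

```text
(212, 159, 109, 94) 6962.0 ((271.5160217285156, 204.6119384765625), (90.61012268066406, 101.54135131835938), 104.13739776611328) [0.53481635 0.09460807]
slot [0.54851573 0.19792711]
knob [ 0.45910254 -0.2249538 ]
hole [0.632522   0.14565081]
```

View pics/a.png

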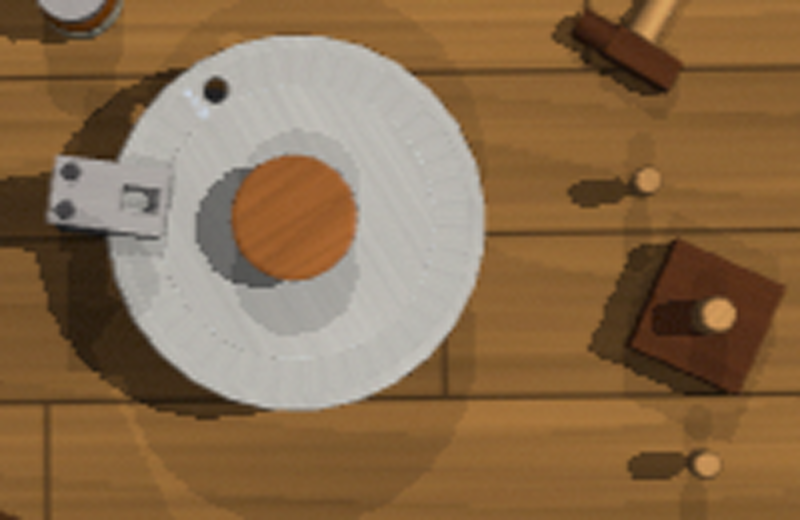

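View pics/b.png

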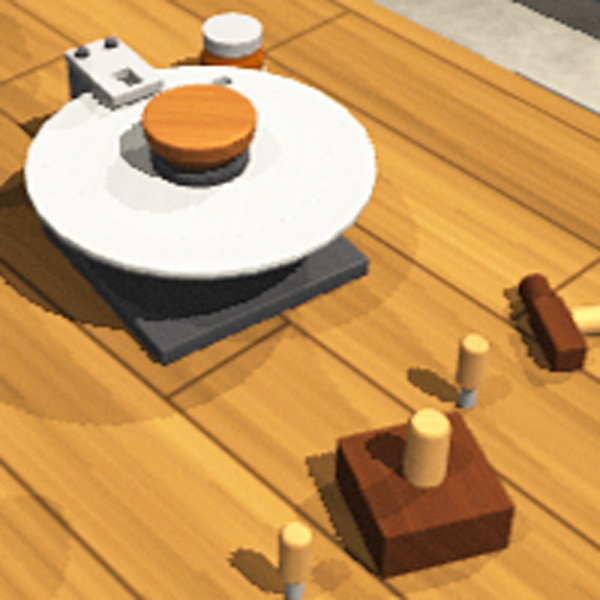

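The hub appears at crop pixel (298,222), the slot at (140,199), the hole at (215,90) and the pin's knob top at (717,315). The side crop confirms that the large pin is the one in the block.

```bash
cat >> h.py <<'E'
from scipy.optimize import least_squares
def disc(img):
    h=cv2.cvtColor(img,cv2.COLOR_BGR2HSV)
    m=((h[...,1]<60)&(h[...,2]>100)).astype(np.uint8)
    c=max((c for c in cv2.findContours(m,0,cv2.CHAIN_APPROX_NONE)[0] if 200<c[:,0,0].mean()<340 and 100<c[:,0,1].mean()<300),key=cv2.contourArea)
    P=np.array([plane("top",p,.098) for p in c[:,0]])
    f=least_squares(lambda x:np.hypot(*(P-x[:2]).T)-x[2],[.535,.09,.14],loss="cauchy",f_scale=.001); return f.x
E
python3 - <<'E'
from h import *
t=cv2.imread("pics/top0.png"); H=disc(t); print("hub",H)
S=plane("top",(234.6,199.4),.114); d=S-H[:2]; print("slot",S,np.hypot(*d),np.degrees(np.arctan2(d[1],d[0])))
h=cv2.cvtColor(t,cv2.COLOR_BGR2HSV); r=h[150:280,200:400]
# knob top: bright tan blob inside block
m=((h[...,2]>150)&(h[...,0]<25)&(h[...,1]>60)).astype(np.uint8); q=np.zeros_like(m); q[218:240,368:390]=m[218:240,368:390]
for c in cv2.findContours(q,0,cv2.CHAIN_APPROX_NONE)[0]: print("knob",cv2.minEnclosingCircle(c),plane("top",cv2.minEnclosingCircle(c)[0],.09))
print("by crop",plane("top",(378.9,228.4),.09), "post end", plane("top",(200+55/4,150+188/4),.114), plane("top",(200+167/4,150+200/4),.114))
print("side slot",plane("side",(210+127/3,140+76/3),.114),"side knob top",plane("side",(210+431/3,140+421/3),.09))
E
```

```text
hub [0.53346181 0.08897368 0.13795461]
slot [0.55033204 0.20202457] 0.11430270255510462 81.51256080532147
knob ((379.5, 228.5), 3.8079864978790283) [ 0.46059687 -0.22351326]
by crop [ 0.46091356 -0.22175141] post end [0.55817861 0.26321464] [0.54829958 0.18105968]
side slot [0.55128345 0.19852444] side knob top [ 0.46306652 -0.22618083]
```

```bash
python3 -m crank '[{"dp":[0,0,0],"delta_rot":[0,0,0.0195],"fingers":-1},{"dp":[0,0,0],"delta_rot":[0,0,0.0195],"fingers":-1},{"dp":[0,0,0],"delta_rot":[0,0,0.0195],"fingers":-1},{"dp":[0,0,0],"delta_rot":[0,0,0.0195],"fingers":-1},{"dp":[0,0,0],"delta_rot":[0,0,0.0195],"fingers":-1},{"dp":[0,0,0],"delta_rot":[0,0,0.0195],"fingers":-1},{"dp":[0,0,0],"delta_rot":[0,0,0.0195],"fingers":-1},{"dp":[0,0,0],"delta_rot":[0,0,0.0195],"fingers":-1},{"dp":[0,0,0],"delta_rot":[0,0,0.0195],"fingers":-1},{"dp":[0,0,0],"delta_rot":[0,0,0.0037],"fingers":-1}]' 30
```

```text
t: 0.93
tcp_pos: [0.2687, 0.5639, 0.3034]
tool_rot: [0.708, 0.706, -0.001, 0.0]
force: [-0.2, 0.4, 0.1]
finger_gap: -0.001
gripper_force: 0.0
```

```bash
python3 -m crank '[{"dp":[-0.07,0.0353,0],"delta_rot":[0,0,0],"fingers":-1},{"dp":[-0.0753,0.0353,0],"delta_rot":[0,0,0],"fingers":-1},{"dp":[-0.0753,0.0353,0],"delta_rot":[0,0,0],"fingers":-1},{"dp":[-0.0753,0.0353,0],"delta_rot":[0,0,0],"fingers":-1},{"dp":[-0.0753,0.0353,0],"delta_rot":[0,0,0],"fingers":-1},{"dp":[-0.0753,0.0353,0],"delta_rot":[0,0,0],"fingers":-1},{"dp":[-0.0753,0.0353,0],"delta_rot":[0,0,0],"fingers":-1},{"dp":[-0.0753,0.0353,0],"delta_rot":[0,0,0],"fingers":-1},{"dp":[-0.0753,0.0353,0],"delta_rot":[0,0,0],"fingers":-1},{"dp":[-0.0753,0.0353,0],"delta_rot":[0,0,0],"fingers":-1},{"dp":[-0.0753,0.0353,0],"delta_rot":[0,0,0],"fingers":-1},{"dp":[-0.0753,0.0353,0],"delta_rot":[0,0,0],"fingers":-1}]'
```

```text
t: 1.93
tcp_pos: [0.481, 0.1131, 0.3039]
tool_rot: [0.706, 0.708, -0.0, -0.0]
force: [-0.2, 0.8, -0.0]
finger_gap: 0.002
gripper_force: 0.0
```

```bash
python3 -m crank '[{"dp":[-0.057,0.0265,0.03],"delta_rot":[0,0,0],"fingers":-1},{"dp":[-0.057,0.0265,0.04],"delta_rot":[0,0,0],"fingers":-1},{"dp":[-0.057,0.0265,0.04],"delta_rot":[0,0,0],"fingers":-1},{"dp":[-0.057,0.0265,0.04],"delta_rot":[0,0,0],"fingers":-1},{"dp":[0,0,0.04],"delta_rot":[0,0,0],"fingers":-1},{"dp":[0,0,0.03],"delta_rot":[0,0,0],"fingers":-1},{"dp":[0,0,0.012],"delta_rot":[0,0,0],"fingers":-1},{"dp":[0,0,0],"delta_rot":[0,0,0],"fingers":-1},{"dp":[0,0,0],"delta_rot":[0,0,0],"fingers":-1}]'
cat >> h.py <<'E'
H=np.array([.534,.089]); SA=np.radians(81.5)
def hole(name,tag=None):
    """wheel angle (rel. slot, mod 2pi) from dark round blob at 115 mm radius, top view"""
    p,_=manip.snapshot("top"); t=manip.sense()["t"]-.05
    g=p.max(axis=2); m=(g<70).astype(np.uint8)
    if tag: cv2.imwrite(f"pics/{tag}.png",p[:,:,::-1])
    best=None
    for c in cv2.findContours(m,0,cv2.CHAIN_APPROX_NONE)[0]:
        a=cv2.contourArea(c); (u,v),r=cv2.minEnclosingCircle(c)
        if not(8<a<60) or r>6: continue
        M=cv2.moments(c); d=plane("top",(M["m10"]/M["m00"],M["m01"]/M["m00"]),.098)-H
        rr=np.hypot(*d)
        if .105<rr<.125: best=(np.angle(np.exp(1j*(np.arctan2(d[1],d[0])-SA))),rr,a) ; print(round(t,3),"ang %.3f r %.4f a %.0f"%best)
    if best is None: print(round(t,3),"no hole")
    return t,best
E
python3 - <<'E'
from h import *
for i in range(10): hole("top","w0" if i==0 else None)
E
```

```text
t: 2.68
tcp_pos: [0.5337, 0.0013, 0.188]
tool_rot: [0.707, 0.708, -0.0, -0.0]
force: [-0.3, 0.6, -0.8]
finger_gap: 0.002
gripper_force: 0.0
2.683 no hole
2.733 no hole
2.783 no hole
2.833 no hole
2.883 no hole
2.933 no hole
2.983 no hole
3.033 no hole
3.083 no hole
3.133 no hole
```

View pics/w0.png

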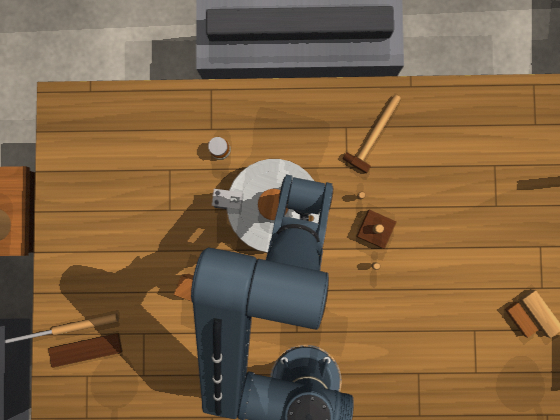

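The arm covers the right part of the disc, but the left arc from (275,160) through (228,205) to (265,250), including the slot, stays visible. I'll sample again to catch the hole.

```bash
python3 - <<'E'
from h import *
for i in range(12): hole("top","v%d"%i)
E
python3 - <<'E'
import sys; sys.path.insert(0,'.')
from h import *
# ring profile of gray along r=115 mm in the saved frames
c=manip.camera_model("top"); Rm=R.from_quat(c["attitude"])
def px(P):
    l=Rm.inv().apply(P-c["origin"]); return c["cx"]+c["fx"]*l[0]/-l[2], c["cy"]-c["fy"]*l[1]/-l[2]
for i in range(12):
    g=cv2.imread(f"pics/v{i}.png").max(axis=2)
    print(i,[int(g[int(round(v)),int(round(u))]) for u,v in (px([H[0]+.115*np.cos(a+SA),H[1]+.115*np.sin(a+SA),.098]) for a in np.arange(-1.6,1.8,.1))])
E
```

```text
3.183 no hole
3.233 no hole
3.283 no hole
3.333 no hole
3.383 ang -0.766 r 0.1148 a 18
3.433 no hole
3.483 no hole
3.533 no hole
3.583 ang -0.018 r 0.1140 a 19
3.633 no hole
3.683 no hole
3.733 no hole
0 [190, 155, 185, 188, 187, 188, 184, 190, 187, 188, 190, 206, 205, 195, 194, 182, 111, 108, 114, 97, 121, 117, 105, 103, 104, 104, 187, 188, 189, 188, 189, 189, 143, 43]
1 [209, 188, 151, 148, 190, 184, 189, 189, 187, 188, 189, 202, 207, 194, 194, 183, 111, 108, 113, 98, 120, 118, 105, 102, 104, 102, 189, 189, 189, 187, 191, 190, 146, 42]
2 [207, 185, 191, 189, 93, 53, 195, 187, 189, 187, 186, 206, 207, 195, 193, 183, 111, 110, 114, 93, 123, 119, 102, 104, 106, 104, 190, 189, 187, 191, 190, 188, 147, 41]
3 [206, 189, 190, 186, 190, 187, 80, 47, 192, 187, 185, 207, 207, 189, 194, 184, 110, 109, 115, 97, 123, 120, 104, 104, 105, 105, 189, 189, 188, 190, 190, 189, 147, 39]
4 [207, 189, 185, 190, 188, 185, 187, 189, 43, 38, 218, 203, 202, 193, 194, 184, 112, 108, 113, 97, 122, 117, 104, 103, 102, 104, 189, 187, 188, 190, 187, 192, 148, 42]
5 [209, 186, 187, 189, 188, 187, 190, 188, 189, 1
[... 443 characters left out ...]
90, 189, 149, 43]
8 [205, 188, 187, 187, 188, 188, 186, 190, 187, 188, 189, 206, 206, 194, 194, 182, 41, 108, 116, 97, 124, 118, 102, 106, 105, 106, 189, 186, 189, 188, 186, 189, 146, 44]
9 [207, 190, 187, 188, 189, 185, 189, 188, 186, 188, 189, 200, 205, 194, 193, 183, 112, 106, 113, 101, 122, 117, 105, 106, 103, 105, 188, 188, 188, 189, 189, 192, 147, 41]
10 [209, 188, 187, 190, 188, 188, 188, 187, 189, 189, 187, 206, 207, 195, 193, 182, 110, 108, 115, 70, 73, 128, 106, 102, 105, 103, 186, 188, 189, 187, 190, 191, 146, 42]
11 [207, 186, 188, 188, 185, 189, 187, 187, 189, 188, 187, 205, 206, 188, 194, 182, 108, 108, 113, 96, 121, 67, 89, 104, 105, 103, 189, 188, 184, 187, 189, 187, 147, 43]
```

```bash
cat >> h.py <<'E'
REF=np.median([cv2.imread(f"pics/v{i}.png") for i in range(12)],axis=0).max(axis=2).astype(float)
yy,xx=np.mgrid[0:420,0:560]
_c=manip.camera_model("top"); 
_D=R.from_quat(_c["attitude"]).apply(np.stack([(xx-_c["cx"])/_c["fx"],-(yy-_c["cy"])/_c["fy"],-np.ones(xx.shape)],-1).reshape(-1,3))
_P=(_c["origin"]+_D*((.098-_c["origin"][2])/_D[:,2])[:,None])[:,:2].reshape(420,560,2)-H
RAD=np.hypot(_P[...,0],_P[...,1]); ANG=np.angle(np.exp(1j*(np.arctan2(_P[...,1],_P[...,0])-SA)))
RING=(abs(RAD-.115)<.011)&(ANG>-1.55)&(ANG<1.6)&(REF>60)
def look(n=3,tag=None):
    T,A=[],[]
    for i in range(n):
        p,_=manip.snapshot("top"); t=manip.sense()["t"]-.05
        if tag and i==0: cv2.imwrite(f"pics/{tag}.png",p[:,:,::-1])
        w=np.clip(REF-p.max(axis=2)-25,0,100)*RING
        if w.sum()>250: 
            a=(w*ANG).sum()/w.sum(); sp=np.sqrt((w*(ANG-a)**2).sum()/w.sum())
            print("t %.3f ang %.3f spread %.3f w %.0f"%(t,a,sp,w.sum()))
            if sp<.08: T.append(t);A.append(a)
        else: print("t %.3f none"%t)
    if len(T)>2: print("fit",np.polyfit(np.array(T)-T[-1],A,1),"at",T[-1])
E
python3 -m crank '[{"dp":[0,0,0.012],"delta_rot":[0,0,0],"fingers":-1},{"dp":[0,0,0.012],"delta_rot":[0,0,0],"fingers":-1},{"dp":[0,0,0.002],"delta_rot":[0,0,0],"fingers":-1},{"dp":[0,0,0.002],"delta_rot":[0,0,0],"fingers":-1},{"dp":[0,0,0.002],"delta_rot":[0,0,0],"fingers":-1}]'
```

```text
t: 4.2
tcp_pos: [0.5336, 0.0011, 0.1725]
tool_rot: [0.707, 0.707, -0.0, -0.0]
force: [0.3, 0.2, -0.2]
finger_gap: -0.0
gripper_force: 0.0
```

```bash
python3 -m crank '[{"dp":[0,0,0.001],"delta_rot":[0,0,0],"fingers":-1},{"dp":[0,0,0.001],"delta_rot":[0,0,0],"fingers":-1}]'; python3 -m crank '[{"dp":[0,0,0.001],"delta_rot":[0,0,0],"fingers":-1}]';python3 -m crank '[{"dp":[0,0,0.001],"delta_rot":[0,0,0],"fingers":-1}]'
```

```text
t: 4.37
tcp_pos: [0.5338, 0.001, 0.1719]
tool_rot: [0.707, 0.707, 0.0, 0.0]
force: [-0.2, 0.1, -0.6]
finger_gap: -0.0
gripper_force: 0.0
t: 4.45
tcp_pos: [0.5338, 0.001, 0.1715]
tool_rot: [0.707, 0.707, 0.0, 0.0]
force: [-0.7, 0.4, 0.8]
finger_gap: 0.001
gripper_force: 0.0
t: 4.53
tcp_pos: [0.5338, 0.001, 0.171]
tool_rot: [0.707, 0.707, 0.0, 0.0]
force: [-0.2, 0.2, -0.4]
finger_gap: -0.001
gripper_force: 0.0
```

```bash
python3 -m crank '[{"dp":[0,0,0.001],"delta_rot":[0,0,0],"fingers":-1}]'; python3 -m crank '[{"dp":[0,0,0.001],"delta_rot":[0,0,0],"fingers":-1}]'
```

```text
t: 4.62
tcp_pos: [0.5338, 0.001, 0.1705]
tool_rot: [0.707, 0.707, 0.0, 0.0]
force: [-0.3, -0.4, -0.2]
finger_gap: -0.001
gripper_force: 0.0
t: 4.7
tcp_pos: [0.5339, 0.001, 0.17]
tool_rot: [0.707, 0.707, 0.0, 0.0]
force: [-0.3, -0.0, 0.1]
finger_gap: 0.0
gripper_force: 0.1
```

```bash
python3 -m crank '[{"dp":[0,0,0.001],"delta_rot":[0,0,0],"fingers":-1}]'; python3 -m crank '[{"dp":[0,0,0.001],"delta_rot":[0,0,0],"fingers":-1}]'
```

```text
t: 4.78
tcp_pos: [0.5342, 0.001, 0.1696]
tool_rot: [0.707, 0.707, 0.0, 0.001]
force: [1.9, 0.3, 1.2]
finger_gap: -0.004
gripper_force: 0.9
t: 4.87
tcp_pos: [0.5346, 0.0009, 0.1693]
tool_rot: [0.707, 0.707, 0.001, 0.001]
force: [1.8, -0.5, 2.0]
finger_gap: 0.002
gripper_force: 1.1
```

Run:
```python
from h import *
look(6); s=manip.sense(); print(s["force"])
```

```text
t 4.867 ang 0.892 spread 0.235 w 1074
t 4.917 ang 0.307 spread 1.069 w 1389
t 4.967 ang -0.237 spread 1.169 w 1960
t 5.017 ang -0.388 spread 1.085 w 2522
t 5.067 ang -0.531 spread 0.948 w 3483
t 5.117 ang -0.490 spread 0.879 w 3717
[ 1.78203839 -1.20115591  1.48265009]
```

```bash
python3 - <<'E'
from h import *
look(1,"x0")
p=cv2.imread("pics/x0.png"); w=np.clip(REF-p.max(axis=2)-25,0,100)*RING
hh=np.histogram(ANG[RING],np.arange(-1.6,1.7,.1),weights=w[RING])[0]; print(hh.astype(int))
E
python3 -m crank '[{"dp":[0,0,-0.008],"delta_rot":[0,0,0],"fingers":-1}]'
python3 - <<'E'
from h import *
look(1,"x1")
p=cv2.imread("pics/x1.png"); w=np.clip(REF-p.max(axis=2)-25,0,100)*RING
hh=np.histogram(ANG[RING],np.arange(-1.6,1.7,.1),weights=w[RING])[0]; print(hh.astype(int))
a=cv2.resize(np.vstack([cv2.imread(f"pics/x{i}.png")[145:265,190:350] for i in(0,1)]),None,fx=2.5,fy=2.5,interpolation=cv2.INTER_CUBIC);cv2.imwrite("pics/xx.png",a)
E
```

```text
t 5.167 ang -0.417 spread 0.820 w 3866
[   0    0    0    0    0   13 1726 1080    0    0    0    0    0    0
    0    0   40    0    0    0    0    0    0    0    0 1006    0    0
    0    0    0    0]
t: 5.3
tcp_pos: [0.5327, 0.0012, 0.1723]
tool_rot: [0.707, 0.707, -0.001, -0.001]
force: [-0.5, -0.5, 0.9]
finger_gap: -0.001
gripper_force: 0.0
t 5.300 ang -0.294 spread 0.657 w 3860
[   0    0    0    0    0    0    0    0  268 2256  461    0    0    0
    0    0   41    0    0    0    0    0    0    0    0  833    0    0
    0    0    0    0]
```

View pics/xx.png

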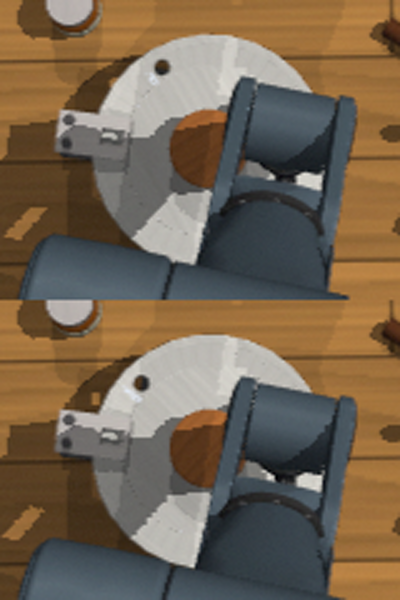

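The hole shows clearly at crop pixel (162,67), then at (141,83) in the second frame, so the wheel is still turning. The extra signal near 0.9 rad is a shadow edge, so I'll leave that out.

```bash
sed -i 's/(ANG<1.6)/(ANG<.85)/' h.py
python3 - <<'E'
from h import *
look(5)
E
```

```text
t 5.350 ang -0.529 spread 0.095 w 2964
t 5.400 ang -0.437 spread 0.065 w 2914
t 5.450 ang -0.337 spread 0.057 w 2930
t 5.500 ang -0.266 spread 0.049 w 1794
t 5.550 none
fit [ 1.71205674 -0.26104895] at 5.5
```

```bash
W='x'; for k in 1 2; do python3 -m crank '[{"dp":[0,0,0],"delta_rot":[0,0,0],"fingers":-1},{"dp":[0,0,0],"delta_rot":[0,0,0],"fingers":-1},{"dp":[0,0,0],"delta_rot":[0,0,0],"fingers":-1},{"dp":[0,0,0],"delta_rot":[0,0,0],"fingers":-1},{"dp":[0,0,0],"delta_rot":[0,0,0],"fingers":-1},{"dp":[0,0,0],"delta_rot":[0,0,0],"fingers":-1},{"dp":[0,0,0],"delta_rot":[0,0,0],"fingers":-1},{"dp":[0,0,0],"delta_rot":[0,0,0],"fingers":-1},{"dp":[0,0,0],"delta_rot":[0,0,0],"fingers":-1},{"dp":[0,0,0],"delta_rot":[0,0,0],"fingers":-1},{"dp":[0,0,0],"delta_rot":[0,0,0],"fingers":-1},{"dp":[0,0,0],"delta_rot":[0,0,0],"fingers":-1}]'; done
python3 -m crank '[{"dp":[0,0,0],"delta_rot":[0,0,0],"fingers":-1},{"dp":[0,0,0],"delta_rot":[0,0,0],"fingers":-1},{"dp":[0,0,0.002],"delta_rot":[0,0,0],"fingers":-1},{"dp":[0,0,0.001],"delta_rot":[0,0,0],"fingers":-1},{"dp":[0,0,0.001],"delta_rot":[0,0,0],"fingers":-1}]'
python3 - <<'E'
from h import *
look(2)
E
```

```text
t: 6.6
tcp_pos: [0.5337, 0.0011, 0.1729]
tool_rot: [0.707, 0.707, 0.0, 0.0]
force: [0.1, -0.7, -0.0]
finger_gap: -0.001
gripper_force: 0.0
t: 7.6
tcp_pos: [0.5337, 0.001, 0.1729]
tool_rot: [0.707, 0.707, 0.0, 0.0]
force: [0.1, 0.1, 0.3]
finger_gap: -0.002
gripper_force: 0.0
t: 8.02
tcp_pos: [0.5337, 0.001, 0.1708]
tool_rot: [0.707, 0.707, -0.0, -0.0]
force: [0.2, -0.6, 0.6]
finger_gap: -0.002
gripper_force: 0.0
t 8.017 none
t 8.067 none
```

```bash
python3 -m crank '[{"dp":[0,0,0],"delta_rot":[0,0,0],"fingers":-1},{"dp":[0,0,0],"delta_rot":[0,0,0],"fingers":-1},{"dp":[0,0,0],"delta_rot":[0,0,0],"fingers":-1},{"dp":[0,0,0],"delta_rot":[0,0,0],"fingers":-1}]' |head -1
python3 - <<'E'
from h import *
look(3)
E
```

```text
t: 8.45
t 8.450 ang -0.921 spread 0.111 w 2944
t 8.500 ang -0.832 spread 0.101 w 3035
t 8.550 ang -0.744 spread 0.093 w 3042
```

```bash
python3 -m crank '[{"dp":[0,0,0.0038],"delta_rot":[0,0,0],"fingers":-1},{"dp":[0,0,0],"delta_rot":[0,0,0],"fingers":-1},{"dp":[0,0,0],"delta_rot":[0,0,0],"fingers":-1},{"dp":[0,0,-0.004],"delta_rot":[0,0,0],"fingers":-1}]'
python3 - <<'E'
from h import *
import h
h.RING&=(abs(ANG)>.24)
look(8)
E
```

```text
t: 8.93
tcp_pos: [0.5336, 0.001, 0.1709]
tool_rot: [0.707, 0.707, -0.0, -0.0]
force: [-0.1, -0.2, -0.6]
finger_gap: 0.002
gripper_force: 0.0
t 8.933 none
t 8.983 none
t 9.033 none
t 9.083 none
t 9.133 none
t 9.183 none
t 9.233 none
t 9.283 ang 0.257 spread 0.014 w 268
```

```bash
sed -i 's/(REF>60)/(REF>60)\&(abs(ANG)>.24)/' h.py
python3 - <<'E'
from h import *
look(7)
E
```

```text
t 9.333 ang 0.266 spread 0.025 w 326
t 9.383 ang 0.350 spread 0.046 w 326
t 9.433 ang 0.406 spread 0.031 w 494
t 9.483 ang 0.440 spread 0.039 w 648
t 9.533 ang 0.491 spread 0.037 w 590
t 9.583 ang 0.549 spread 0.064 w 558
t 9.633 ang 0.615 spread 0.039 w 658
fit [1.09234244 0.60896168] at 9.633299999999998
```

```bash
for k in 1 2 3; do python3 -m crank '[{"dp":[0,0,0],"delta_rot":[0,0,0],"fingers":-1},{"dp":[0,0,0],"delta_rot":[0,0,0],"fingers":-1},{"dp":[0,0,0],"delta_rot":[0,0,0],"fingers":-1},{"dp":[0,0,0],"delta_rot":[0,0,0],"fingers":-1},{"dp":[0,0,0],"delta_rot":[0,0,0],"fingers":-1},{"dp":[0,0,0],"delta_rot":[0,0,0],"fingers":-1},{"dp":[0,0,0],"delta_rot":[0,0,0],"fingers":-1},{"dp":[0,0,0],"delta_rot":[0,0,0],"fingers":-1},{"dp":[0,0,0],"delta_rot":[0,0,0],"fingers":-1},{"dp":[0,0,0],"delta_rot":[0,0,0],"fingers":-1},{"dp":[0,0,0],"delta_rot":[0,0,0],"fingers":-1},{"dp":[0,0,0],"delta_rot":[0,0,0],"fingers":-1}]' | head -1; done
python3 -m crank '[{"dp":[0,0,0],"delta_rot":[0,0,0],"fingers":-1},{"dp":[0,0,0],"delta_rot":[0,0,0],"fingers":-1},{"dp":[0,0,0],"delta_rot":[0,0,0],"fingers":-1},{"dp":[0,0,0],"delta_rot":[0,0,0],"fingers":-1},{"dp":[0,0,0],"delta_rot":[0,0,0],"fingers":-1},{"dp":[0,0,0],"delta_rot":[0,0,0],"fingers":-1},{"dp":[0,0,0],"delta_rot":[0,0,0],"fingers":-1},{"dp":[0,0,0],"delta_rot":[0,0,0],"fingers":-1},{"dp":[0,0,0],"delta_rot":[0,0,0],"fingers":-1}]' | head -2
python3 - <<'E'
from h import *
look(6)
E
```

```text
t: 10.68
t: 11.68
t: 12.68
t: 13.43
tcp_pos: [0.5337, 0.0011, 0.171]
t 13.433 none
t 13.483 none
t 13.533 none
t 13.583 none
t 13.633 none
t 13.683 none
```

```bash
python3 -m crank '[{"dp":[0,0,0],"delta_rot":[0,0,0],"fingers":-1},{"dp":[0,0,0],"delta_rot":[0,0,0],"fingers":-1},{"dp":[0,0,0],"delta_rot":[0,0,0],"fingers":-1},{"dp":[0,0,0],"delta_rot":[0,0,0],"fingers":-1},{"dp":[0,0,0],"delta_rot":[0,0,0],"fingers":-1}]' | head -1
python3 - <<'E'
from h import *
look(4)
E
```

```text
t: 14.15
t 14.150 ang -1.358 spread 0.039 w 1037
t 14.200 ang -1.316 spread 0.040 w 1238
t 14.250 ang -1.268 spread 0.039 w 1525
t 14.300 ang -1.232 spread 0.041 w 1817
fit [ 0.85343496 -1.22968852] at 14.299999999999999
```

```bash
python3 -m crank '[{"dp":[0,0,0.0038],"delta_rot":[0,0,0],"fingers":-1},{"dp":[0,0,0],"delta_rot":[0,0,0],"fingers":-1},{"dp":[0,0,-0.0038],"delta_rot":[0,0,0],"fingers":-1}]'
python3 - <<'E'
from h import *
look(6)
E
```

```text
t: 14.6
tcp_pos: [0.5339, 0.001, 0.1709]
tool_rot: [0.707, 0.707, 0.0, 0.0]
force: [-0.1, -0.9, -0.3]
finger_gap: -0.001
gripper_force: 0.0
t 14.600 ang -1.046 spread 0.041 w 2743
t 14.650 ang -1.026 spread 0.041 w 2707
t 14.700 ang -1.004 spread 0.041 w 2819
t 14.750 ang -0.985 spread 0.041 w 2819
t 14.800 ang -0.965 spread 0.040 w 2750
t 14.850 ang -0.945 spread 0.041 w 2940
fit [ 0.40752732 -0.94425884] at 14.85
```

```bash
python3 -m crank '[{"dp":[0,0,0],"delta_rot":[0,0,0],"fingers":-1},{"dp":[0,0,0],"delta_rot":[0,0,0],"fingers":-1},{"dp":[0,0,0],"delta_rot":[0,0,0],"fingers":-1},{"dp":[0,0,0],"delta_rot":[0,0,0],"fingers":-1},{"dp":[0,0,0],"delta_rot":[0,0,0],"fingers":-1},{"dp":[0,0,0],"delta_rot":[0,0,0],"fingers":-1},{"dp":[0,0,0],"delta_rot":[0,0,0],"fingers":-1},{"dp":[0,0,0],"delta_rot":[0,0,0],"fingers":-1},{"dp":[0,0,0],"delta_rot":[0,0,0],"fingers":-1},{"dp":[0,0,0],"delta_rot":[0,0,0],"fingers":-1}]' | head -1
python3 - <<'E'
from h import *
look(6)
E
```

```text
t: 15.73
t 15.733 ang -0.625 spread 0.041 w 2916
t 15.783 ang -0.609 spread 0.041 w 2942
t 15.833 ang -0.590 spread 0.042 w 2888
t 15.883 ang -0.574 spread 0.042 w 2907
t 15.933 ang -0.558 spread 0.042 w 2936
t 15.983 ang -0.542 spread 0.041 w 2878
fit [ 0.33312684 -0.54143033] at 15.9833
```

```bash
python3 -m crank '[{"dp":[0,0,0],"delta_rot":[0,0,0],"fingers":-1},{"dp":[0,0,0],"delta_rot":[0,0,0],"fingers":-1},{"dp":[0,0,0],"delta_rot":[0,0,0],"fingers":-1},{"dp":[0,0,0],"delta_rot":[0,0,0],"fingers":-1},{"dp":[0,0,0],"delta_rot":[0,0,0],"fingers":-1}]' | head -1
python3 - <<'E'
from h import *
look(4)
E
```

```text
t: 16.45
t 16.450 ang -0.394 spread 0.042 w 2940
t 16.500 ang -0.380 spread 0.042 w 2947
t 16.550 ang -0.364 spread 0.041 w 2945
t 16.600 ang -0.350 spread 0.041 w 3002
fit [ 0.29258915 -0.35008153] at 16.599999999999998
```

```bash
python3 -m crank '[{"dp":[0,0,0],"delta_rot":[0,0,0],"fingers":-1},{"dp":[0,0,0],"delta_rot":[0,0,0],"fingers":-1},{"dp":[0,0,0],"delta_rot":[0,0,0],"fingers":-1},{"dp":[0,0,0],"delta_rot":[0,0,0],"fingers":-1},{"dp":[0,0,0],"delta_rot":[0,0,0],"fingers":-1},{"dp":[0,0,0],"delta_rot":[0,0,0],"fingers":-1},{"dp":[0,0,0],"delta_rot":[0,0,0],"fingers":-1},{"dp":[0,0,0],"delta_rot":[0,0,0],"fingers":-1},{"dp":[0,0,0],"delta_rot":[0,0,0],"fingers":-1},{"dp":[0,0,0],"delta_rot":[0,0,0],"fingers":-1},{"dp":[0,0,0],"delta_rot":[0,0,0],"fingers":-1}]' | head -1
python3 -m crank '[{"dp":[0,0,0],"delta_rot":[0,0,0],"fingers":-1},{"dp":[0,0,0],"delta_rot":[0,0,0],"fingers":-1},{"dp":[0,0,0],"delta_rot":[0,0,0],"fingers":-1},{"dp":[0,0,0],"delta_rot":[0,0,0],"fingers":-1},{"dp":[0,0,0],"delta_rot":[0,0,0],"fingers":-1},{"dp":[0,0,0.0038],"delta_rot":[0,0,0],"fingers":-1},{"dp":[0,0,0],"delta_rot":[0,0,0],"fingers":-1},{"dp":[0,0,0],"delta_rot":[0,0,0],"fingers":-1},{"dp":[0,0,0],"delta_rot":[0,0,0],"fingers":-1}]'
python3 - <<'E'
from h import *
P=[]
for n in("top","side"):
    p,_=manip.snapshot(n); cv2.imwrite(f"pics/{n}1.png",p[:,:,::-1])
a=cv2.imread("pics/top1.png")[185:215,205:260]; b=cv2.imread("pics/side1.png")[145:185,225:280]
f=lambda i:cv2.resize(i,(770,int(770*i.shape[0]/i.shape[1])//2*1),interpolation=cv2.INTER_CUBIC)
a=cv2.resize(a,(550,300),interpolation=cv2.INTER_CUBIC); b=cv2.resize(b,(412,300),interpolation=cv2.INTER_CUBIC); b=cv2.copyMakeBorder(b,0,0,0,138,0)
cv2.imwrite("pics/chk.png",np.vstack([a,b]))
E
```

```text
t: 17.57
t: 18.32
tcp_pos: [0.5338, 0.001, 0.1693]
tool_rot: [0.707, 0.707, -0.0, 0.0]
force: [-0.2, -0.0, 2.5]
finger_gap: -0.001
gripper_force: 1.1
```

View pics/chk.png

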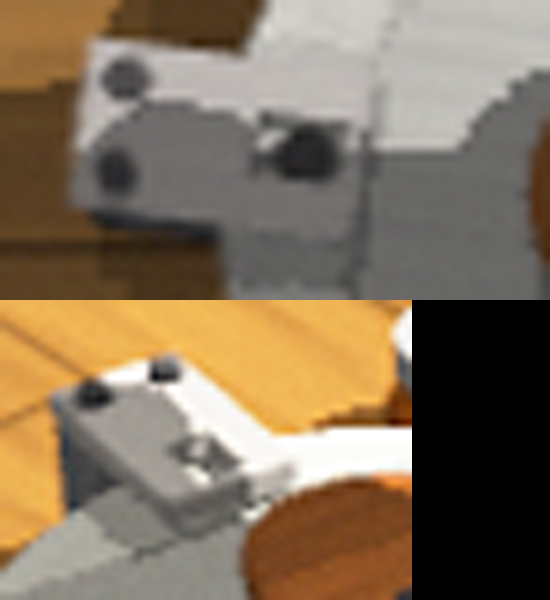

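The top crop shows the dark round hole at (305,152), almost wholly visible inside the slot (rows about 115–180). The side crop also shows the slot. I'll put a number on the offset.

Run:
```python
from h import *
p=cv2.imread("pics/top1.png").max(axis=2).astype(float); o=cv2.imread("pics/v0.png").max(axis=2)
print(p[194:207,229:242].astype(int)); print(o[194:207,229:242])
w=np.clip(95-p,0,60); m=np.zeros_like(w); m[194:206,230:241]=1; w*=m
u,v=(w*xx).sum()/w.sum(),(w*yy).sum()/w.sum(); d=plane("top",(u,v),.098)-H
print(u,v,np.hypot(*d),np.arctan2(d[1],d[0])-SA, manip.sense()["force"])
```

```text
[[189 190 190 191 191 191 191 192 193 193 196 195 186]
 [190 189 191 190 189 189 190 189 190 190 189 190 183]
 [191 172  99 128 137 147 174 183 191 191 192 190 182]
 [127 141  89  97  97  90  80  84 105 100 117 165 169]
 [107 110 156 169 122  46  39  46  65  92 123 159 108]
 [107 123 172 116  56  42  43  43  46  79 133 163 107]
 [106  82  80  60  41  43  42  37  40  61 103 111  92]
 [106  76  75  57  39  41  41  40  41  59  91 108  83]
 [103  89 101  89  51  37  42  40  49  77 109 111  84]
 [113 112 113 110 109 109 103  90  92 106 107 108  89]
 [112 113 115 112 113 114 114 112 112 114 115 106  82]
 [112 113 114 113 113 115 115 116 114 115 115 106  82]
 [113 113 114 113 114 115 113 114 114 111 109  90  77]]
[[189 190 191 192 192 191 191 193 193 193 196 195 187]
 [189 190 191 189 189 190 190 190 191 191 191 192 184]
 [190 173 100 126 140 148 174 182 192 193 190 187 171]
 [182 150  89  99  98  97  90  93 104  99 119 166 166]
 [184 162 159 177 179 179 162  98  97  97 124 174 168]
 [127 164 188 182 166 127 179 161  97 102 134 179 168]
 [109 128 170 151  97  80 111 150  98  98 104 111  95]
 [106  76  82  81  79  78  81  82  81  81  94 106  83]
 [104  87 100 102 100  95  77  78  84 103 109 111  86]
 [112 112 112 112 110 109 108 108 105 103 107 109  89]
 [114 114 113 113 112 113 115 112 114 115 111  92  82]
 [114 114 113 115 113 113 114 114 117 114 113  94  80]
 [113 113 113 114 113 112 113 115 114 114 112  91  78]]
234.90117035110532 200.1560468140442 0.11494193135311101 0.013827191343320333 [-0.59369562 -0.30267757  1.15556158]
```

The hole has overshot by about 1.5–2 mm. I'll draw it back with the resting fingertip, 1.5 mm along −X, and check again.

```bash
python3 -m crank '[{"dp":[0,-0.001,0],"delta_rot":[0,0,0],"fingers":-1},{"dp":[0,-0.001,0],"delta_rot":[0,0,0],"fingers":-1},{"dp":[0,-0.001,0],"delta_rot":[0,0,0],"fingers":-1},{"dp":[0,0,0],"delta_rot":[0,0,0],"fingers":-1},{"dp":[0,0,0],"delta_rot":[0,0,0],"fingers":-1}]'
python3 - <<'E'
from h import *
p,_=manip.snapshot("top"); cv2.imwrite("pics/top2.png",p[:,:,::-1]); p=p.max(axis=2).astype(float)
print(p[194:205,229:242].astype(int))
w=np.clip(95-p,0,60); m=np.zeros_like(w); m[194:206,230:241]=1; w*=m
u,v=(w*xx).sum()/w.sum(),(w*yy).sum()/w.sum(); d=plane("top",(u,v),.098)-H
print(u,v,np.hypot(*d),np.arctan2(d[1],d[0])-SA)
E
```

```text
t: 18.83
tcp_pos: [0.5319, 0.001, 0.1691]
tool_rot: [0.707, 0.707, -0.0, -0.0]
force: [0.3, -0.6, 1.9]
finger_gap: 0.0
gripper_force: 1.2
[[190 190 188 190 192 191 190 191 194 194 195 195 187]
 [188 188 190 189 187 190 190 189 190 189 189 190 183]
 [190 172  99 127 139 148 172 184 191 190 192 191 183]
 [179 141  84  87  86  57  52  60  77  97 117 169 180]
 [110 111 155 157  46  40  39  39  47  73 123 173 169]
 [107 123 179 145  39  39  40  40  38  68 132 163 110]
 [105  81  84  70  40  41  41  39  40  62 108 113  91]
 [107  74  76  69  47  40  41  40  45  65  97 107  84]
 [105  88 101 100  88  51  42  44  61  87 110 111  87]
 [112 112 111 112 110 108 108 104 105 105 108 108  89]
 [113 114 113 112 115 112 113 114 113 114 114 104  81]]
234.93484757919904 199.64255827854154 0.11504868407888985 0.000577596992319851
```

The dark rows are now even within the slot (197–202), with the residual angle near 0. I'll lift off and go to the large pin.

```bash
python3 -m crank '[{"dp":[0,0,-0.02],"delta_rot":[0,0,0],"fingers":-1},{"dp":[0,0,-0.07],"delta_rot":[0,0,0],"fingers":-1},{"dp":[0,0,-0.07],"delta_rot":[0,0,0],"fingers":-1},{"dp":[-0.0747,-0.0237,0],"delta_rot":[0,0,0],"fingers":1},{"dp":[-0.0747,-0.0237,0],"delta_rot":[0,0,0],"fingers":1},{"dp":[-0.0747,-0.0237,0],"delta_rot":[0,0,0],"fingers":1},{"dp":[-0.0747,-0.0237,0],"delta_rot":[0,0,0],"fingers":1},{"dp":[-0.0747,-0.0237,0],"delta_rot":[0,0,0],"fingers":1},{"dp":[-0.0747,-0.0237,0],"delta_rot":[0,0,0],"fingers":1},{"dp":[0,0,0],"delta_rot":[0,0,0],"fingers":1},{"dp":[0,0,0],"delta_rot":[0,0,0],"fingers":1},{"dp":[0,0,0],"delta_rot":[0,0,0],"fingers":1}]' 30
python3 - <<'E'
from h import *
p,_=manip.snapshot("top"); cv2.imwrite("pics/top3.png",p[:,:,::-1]); q=p.max(axis=2).astype(float)
w=np.clip(95-q,0,60); m=np.zeros_like(w); m[194:206,230:241]=1; w*=m
u,v=(w*xx).sum()/w.sum(),(w*yy).sum()/w.sum(); d=plane("top",(u,v),.098)-H
print(u,v,np.hypot(*d),np.arctan2(d[1],d[0])-SA)
print(q[194:205,229:242].astype(int))
# knob in side view, mid colour blob in box
s,_=manip.snapshot("side"); cv2.imwrite("pics/side3.png",s[:,:,::-1])
E
```

```text
t: 19.88
tcp_pos: [0.4608, -0.2227, 0.2492]
tool_rot: [0.707, 0.707, 0.0, -0.001]
force: [0.1, 0.4, 0.0]
finger_gap: 1.002
gripper_force: 0.0
235.2768532526475 199.99697428139183 0.1138987397601096 0.008527292856934876
[[192 191 190 194 192 193 193 193 195 194 196 197 189]
 [190 193 191 190 191 190 191 191 193 192 194 193 187]
 [191 174 100 127 142 148 174 184 193 192 192 192 187]
 [186 154  91  98  97  91  74  82 105 100 120 171 182]
 [185 163 157 166 107  42  41  46  67  93 124 178 182]
 [186 172 180 145  56  42  40  42  46  79 135 183 182]
 [185 160 157 111  42  41  43  41  40  65 133 191 183]
 [185 151 159 126  40  42  41  40  42  62 127 189 164]
 [184 175 191 175  75  40  43  42  49  93 159 192 177]
 [191 192 192 188 176 177 169 141 138 146 167 189 179]
 [192 193 192 193 192 192 193 192 192 194 194 183 165]]
```

```bash
python3 -m crank '[{"dp":[0,0,0.07],"delta_rot":[0,0,0],"fingers":1},{"dp":[0,0,0.075],"delta_rot":[0,0,0],"fingers":1},{"dp":[0,0,0.065],"delta_rot":[0,0,0],"fingers":1},{"dp":[0,0,0.03],"delta_rot":[0,0,0],"fingers":1},{"dp":[0,0,0.015],"delta_rot":[0,0,0],"fingers":1},{"dp":[0,0,0],"delta_rot":[0,0,0],"fingers":1}]' 30
python3 -m crank '[{"dp":[0,0,0],"delta_rot":[0,0,0],"fingers":-0.2},{"dp":[0,0,0],"delta_rot":[0,0,0],"fingers":-0.4},{"dp":[0,0,0],"delta_rot":[0,0,0],"fingers":-0.6},{"dp":[0,0,0],"delta_rot":[0,0,0],"fingers":-1},{"dp":[0,0,0],"delta_rot":[0,0,0],"fingers":-1},{"dp":[0,0,0],"delta_rot":[0,0,0],"fingers":-1},{"dp":[0,0,0],"delta_rot":[0,0,0],"fingers":-1}]' 30
python3 - <<'E'
from h import *
p,_=manip.snapshot("top"); q=p.max(axis=2).astype(float)
print(q[196:204,229:242].astype(int)); print(manip.sense()["force"])
E
```

```text
t: 20.48
tcp_pos: [0.4609, -0.2213, 0.1202]
tool_rot: [0.706, 0.708, -0.0, -0.002]
force: [0.1, 0.4, 0.1]
finger_gap: 1.001
gripper_force: 0.0
t: 21.07
tcp_pos: [0.4616, -0.2235, 0.1228]
tool_rot: [0.707, 0.707, 0.0, 0.001]
force: [1.0, 0.6, 6.2]
finger_gap: 0.314
gripper_force: 29.4
[[191 173 100 127 140 149 172 184 191 193 192 192 186]
 [184 153  90  98  97  89  73  84 106 100 117 170 182]
 [185 164 158 165 107  41  42  44  64  94 124 178 184]
 [186 170 180 145  56  42  43  40  46  78 134 183 180]
 [183 161 154 109  41  42  42  41  42  64 132 192 182]
 [184 149 157 126  39  40  43  42  43  60 128 187 164]
 [183 171 189 173  79  42  41  39  52  94 158 192 175]
 [191 192 193 189 177 175 169 141 139 145 167 189 178]]
[0.14695723 0.94820448 6.90273872]
```

```bash
python3 -m crank '[{"dp":[0,0,-0.02],"delta_rot":[0,0,0],"fingers":-1},{"dp":[0,0,-0.05],"delta_rot":[0,0,0],"fingers":-1},{"dp":[0,0,-0.07],"delta_rot":[0,0,0],"fingers":-1},{"dp":[0,0,-0.07],"delta_rot":[0,0,0],"fingers":-1},{"dp":[0,0,-0.07],"delta_rot":[0,0,0],"fingers":-1},{"dp":[0,0,-0.04],"delta_rot":[0,0,0],"fingers":-1},{"dp":[0,0,0],"delta_rot":[0,0,0],"fingers":-1}]'
python3 -m crank '[{"dp":[0.04,0.0162,0],"delta_rot":[0,0,0],"fingers":-1},{"dp":[0.0774,0.0162,0],"delta_rot":[0,0,0],"fingers":-1},{"dp":[0.0774,0.0162,0],"delta_rot":[0,0,0],"fingers":-1},{"dp":[0.0774,0.0162,0],"delta_rot":[0,0,0],"fingers":-1},{"dp":[0.0774,0.0162,0],"delta_rot":[0,0,0],"fingers":-1},{"dp":[0.0774,0.0162,0],"delta_rot":[0,0,0],"fingers":-1},{"dp":[0.0774,0.0162,0],"delta_rot":[0,0,0],"fingers":-1},{"dp":[0.0774,0.0162,0],"delta_rot":[0,0,0],"fingers":-1},{"dp":[0.0774,0.0162,0],"delta_rot":[0,0,0],"fingers":-1},{"dp":[0.0774,0.0162,0],"delta_rot":[0,0,0],"fingers":-1},{"dp":[0.0774,0.0162,0],"delta_rot":[0,0,0],"fingers":-1},{"dp":[0.03,0,0],"delta_rot":[0,0,0],"fingers":-1}]'
python3 -m crank '[{"dp":[0,0,0],"delta_rot":[0,0,0],"fingers":-1},{"dp":[0,0,0],"delta_rot":[0,0,0],"fingers":-1}]'
python3 - <<'E'
from h import *
s,_=manip.snapshot("side"); cv2.imwrite("pics/side4.png",s[:,:,::-1]); cv2.imwrite("pics/s4.png",cv2.resize(s[20:220,160:360,::-1],None,fx=3,fy=3,interpolation=cv2.INTER_CUBIC))
E
```

```text
t: 21.7
tcp_pos: [0.4627, -0.2243, 0.2869]
tool_rot: [0.707, 0.707, 0.001, 0.005]
force: [0.0, -0.1, -1.4]
finger_gap: 0.313
gripper_force: 30.7
t: 22.7
tcp_pos: [0.5504, 0.2034, 0.2806]
tool_rot: [0.706, 0.708, 0.001, -0.001]
force: [0.8, -1.5, -0.5]
finger_gap: 0.318
gripper_force: 30.7
t: 22.87
tcp_pos: [0.549, 0.1996, 0.2803]
tool_rot: [0.706, 0.708, -0.001, -0.001]
force: [-0.7, -0.5, -1.2]
finger_gap: 0.318
gripper_force: 30.7
```

View pics/s4.png

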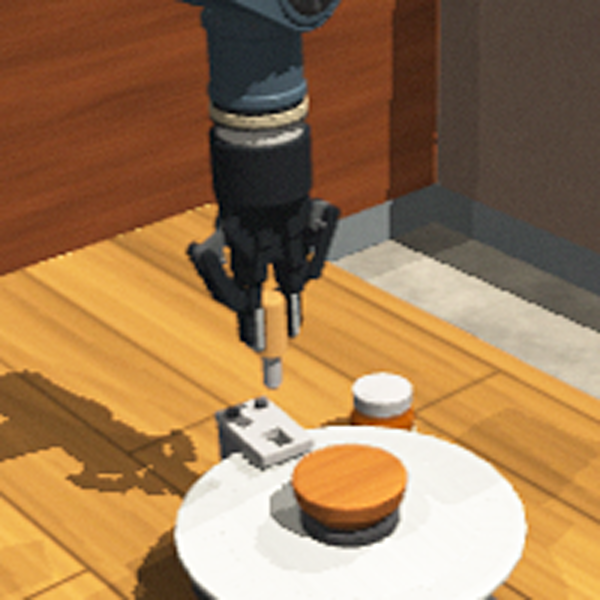

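Run:
```python
from h import *
s=cv2.imread("pics/side4.png")
f=lambda x,y:(160+(x+.5)/3-.5,20+(y+.5)/3-.5)
for z in(.163,.165,.167): print(z,plane("side",f(273,384),z))
print("slot",plane("side",f(277,437),.114), "knob top", plane("side",f(272,292),.2803-.0568+.024))
g=s.astype(int).max(axis=2)
print(g[138:152,243:260]); print(g[158:174,243:264])
print(manip.sense()["tcp_pos"])
```

```text
0.163 [0.55273695 0.20312592]
0.165 [0.55071193 0.20039455]
0.167 [0.54868692 0.19766318]
slot [0.55065809 0.1990939 ] knob top [0.55456815 0.19973536]
[[236 236 219 188 169 179 196 210 217 212 215 234 236 235 235 232 232]
 [237 237 237 212 136 112 138 146 137 117 168 232 235 236 236 236 236]
 [238 238 240 232 166  82  98  97  85 102 163 228 235 236 236 236 236]
 [241 240 241 236 173  84  89  85 128 173 190 214 229 233 235 236 235]
 [240 242 242 238 176  81 111 150 168 182 191 214 221 225 229 233 235]
 [238 239 242 236 179  89 124 155 171 178 189 209 222 218 219 226 231]
 [238 238 240 244 211  90 126 153 167 177 187 217 229 224 219 215 227]
 [239 238 238 245 213  92 126 154 167 175 183 222 237 231 228 225 221]
 [242 239 239 242 212  91 122 149 164 173 183 224 239 234 233 230 227]
 [241 241 241 242 210  89 118 147 166 169 194 235 238 238 236 236 233]
 [237 240 241 243 234 166 117 149 168 187 228 241 241 238 237 237 236]
 [231 234 237 241 242 232 182 162 162 202 238 240 241 239 239 237 237]
 [234 232 234 235 241 243 238 239 236 237 239 237 239 239 239 239 238]
 [236 235 234 236 239 240
[... 806 characters left out ...]
85  78 101 175 233 240 242
  244 237 225]
 [236 242 240 240 240 238 238 236 174  83  89  82  90 128 200 241 238 233
  214 195 185]
 [177 238 243 240 238 239 241 242 236 189 120 205 240 240 236 216 197 192
  187 179 177]
 [ 94 179 239 244 241 239 239 240 242 243 240 239 223 208 194 183 177 182
  185 178 198]
 [ 79  97 156 227 244 241 241 243 239 230 220 200 187 179 179 183 182 171
  163 152 189]
 [ 87  82  87 150 228 239 224 217 196 190 190 186 186 184 184 168 128  99
  185 236 231]
 [ 91  88  79  85 157 200 189 184 181 185 184 185 173 138 114 100 162 216
  222 239 236]
 [ 90  96  89  78 119 174 187 182 181 180 157 131 105 160 222 217 221 229
  235 237 239]]
[0.54920815 0.19856479 0.28051987]
```

```bash
python3 -m crank '[{"dp":[0,0,0.03],"delta_rot":[0,0,0],"fingers":-1},{"dp":[0,0,0.03],"delta_rot":[0,0,0],"fingers":-1},{"dp":[0,0,0.02],"delta_rot":[0,0,0],"fingers":-1},{"dp":[0,0,0.008],"delta_rot":[0,0,0],"fingers":-1},{"dp":[0,0,0],"delta_rot":[0,0,0],"fingers":-1},{"dp":[0,0,0],"delta_rot":[0,0,0],"fingers":-1},{"dp":[0,0,0],"delta_rot":[0,0,0],"fingers":-1}]'
python3 - <<'E'
from h import *
s,_=manip.snapshot("side"); cv2.imwrite("pics/side5.png",s[:,:,::-1]); t,_=manip.snapshot("top"); cv2.imwrite("pics/top5.png",t[:,:,::-1])
a=cv2.resize(s[125:185,220:290,::-1],(700,600),interpolation=cv2.INTER_CUBIC)[:,:450+60]
b=cv2.resize(t[170:230,200:229+21,::-1],(290,348),interpolation=cv2.INTER_CUBIC)
c=np.zeros((600,800,3),np.uint8); c[:,:510]=a; c[:348,510:]=b; cv2.imwrite("pics/s5.png",c)
E
```

```text
t: 23.5
tcp_pos: [0.5507, 0.1986, 0.2383]
tool_rot: [0.707, 0.707, 0.001, 0.0]
force: [-0.7, -0.7, -1.6]
finger_gap: 0.316
gripper_force: 30.7
```

View pics/s5.png

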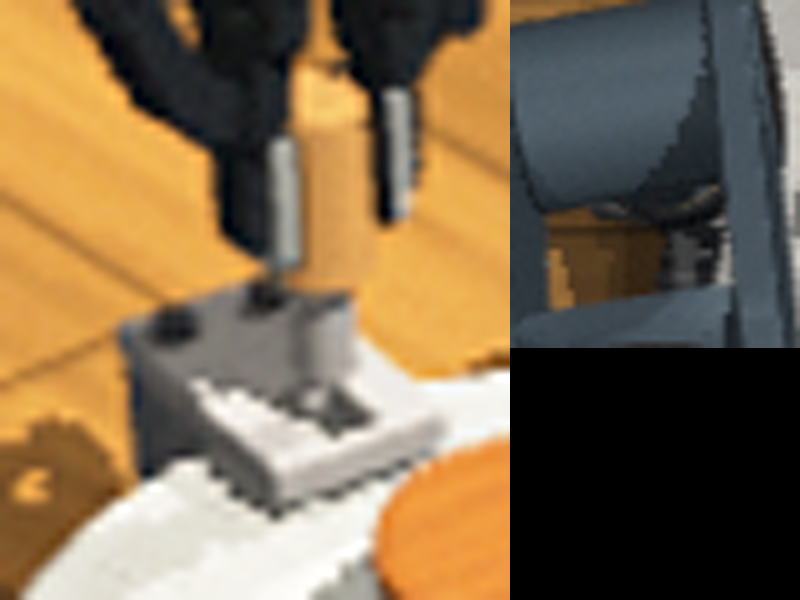

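The pin's shank (x about 293–355 in the crop, axis at 325) stands just above the slot, whose centre is at about (327,408). So it is aligned sideways, and I'll check the depth direction with numbers.

Run:
```python
from h import *
c=manip.camera_model("side"); Rm=R.from_quat(c["attitude"])
def px(P):
    l=Rm.inv().apply(np.array(P)-c["origin"]); return np.round([c["cx"]+c["fx"]*l[0]/-l[2], c["cy"]-c["fy"]*l[1]/-l[2]],2)
S=plane("side",(252.2,165.3),.114); print("slot",S)
for z in (.114,.1215,.1235): print(z,px([*S,z]))
print("dx",px([S[0]+.01,S[1],.1235]),"dy",px([S[0],S[1]+.01,.1235]))
s=cv2.imread("pics/side5.png"); o=cv2.imread("pics/side4.png")
print(s[150:172,246:262].max(axis=2)); 
print("knob top", px([*S,.1235+.106]), "shank top",px([*S,.1235+.034]))
```

```text
slot [0.55113036 0.19887456]
0.114 [252.2 165.3]
0.1215 [252.05 162.79]
0.1235 [252.01 162.12]
dx [255.11 160.69] dy [249.56 160.55]
[[ 66  95 152 154 139 201 206 210 219 227 225 230 240 239 238 237]
 [135  94 116 112 141 201 205 214 221 227 226 232 240 239 239 237]
 [130  83 124 151 179 201 205 216 223 227 230 235 239 239 240 238]
 [ 64  75 124 158 187 203 212 220 219 227 240 240 239 237 238 239]
 [ 42  46  69  96 122 139 139 126 128 203 243 240 238 237 237 238]
 [ 36  28  72 107  88  97  88  82 121 217 245 240 239 240 240 236]
 [ 75 104 114  99  86  88 126 165 170 211 238 240 241 239 240 239]
 [125 125 119  95 100 130 157 178 176 212 235 234 238 240 240 239]
 [128 127 121 101 109 136 159 173 177 213 237 233 233 235 239 241]
 [124 128 123 106 103 134 160 174 178 214 242 236 233 232 233 236]
 [128 130 121 101 100 129 157 171 176 202 234 239 237 237 234 233]
 [127 128 124 102 101 128 155 170 174 197 232 239 238 240 237 235]
 [132 130 130 118 105 128 154 169 191 227 239 240 240 239 239 239]
 [128 136 122 108  94 105 138 133 191 245 243 240 239 238 239 242]
 [124 120  95  91 132 179 152  86 120 206 242 242 239 240 238 239]
 [201  98  93  85 140 178 132  79  79 118 195 238 241 241 241 239]
 [242 227 179  95  95 105  96  90  84  79 101 177 232 241 242 244]
 [227 226 213 220 228 180  85  88  86  89 130 203 242 240 233 216]
 [217 217 219 225 229 231 190 119 205 241 241 235 216 197 195 186]
 [220 221 215 228 239 243 245 241 239 224 209 196 184 178 179 186]
 [195 232 240 240 243 241 229 220 198 189 180 180 183 184 174 164]
 [140 223 241 227 219 195 191 188 184 185 187 185 172 132  99 183]]
knob top [249.81 124.41] shank top [251.33 150.47]
```

```bash
python3 -m crank '[{"dp":[0,-0.001,0.006],"delta_rot":[0,0,0],"fingers":-1},{"dp":[0,0,0.006],"delta_rot":[0,0,0],"fingers":-1},{"dp":[0,0,0.006],"delta_rot":[0,0,0],"fingers":-1},{"dp":[0,0,0.006],"delta_rot":[0,0,0],"fingers":-1},{"dp":[0,0,0],"delta_rot":[0,0,0],"fingers":-1}]'
python3 -m crank '[{"dp":[0,0,0.004],"delta_rot":[0,0,0],"fingers":-1},{"dp":[0,0,0.004],"delta_rot":[0,0,0],"fingers":-1},{"dp":[0,0,0],"delta_rot":[0,0,0],"fingers":-1}]'
```

```text
t: 24.02
tcp_pos: [0.5496, 0.199, 0.2249]
tool_rot: [0.707, 0.707, -0.0, -0.0]
force: [-0.5, 0.3, -1.3]
finger_gap: 0.318
gripper_force: 30.8
t: 24.27
tcp_pos: [0.5499, 0.1989, 0.2213]
tool_rot: [0.707, 0.707, 0.0, 0.0]
force: [1.0, 0.4, -1.8]
finger_gap: 0.319
gripper_force: 30.7
```

```bash
python3 -m crank '[{"dp":[0,0,0.004],"delta_rot":[0,0,0],"fingers":-1},{"dp":[0,0,0.004],"delta_rot":[0,0,0],"fingers":-1},{"dp":[0,0,0],"delta_rot":[0,0,0],"fingers":-1}]'
python3 -m crank '[{"dp":[0,0,0.004],"delta_rot":[0,0,0],"fingers":-1},{"dp":[0,0,0.003],"delta_rot":[0,0,0],"fingers":-1},{"dp":[0,0,0],"delta_rot":[0,0,0],"fingers":-1}]'
```

```text
t: 24.52
tcp_pos: [0.5499, 0.1989, 0.2173]
tool_rot: [0.707, 0.707, 0.0, 0.0]
force: [1.4, 0.4, -1.7]
finger_gap: 0.315
gripper_force: 30.7
t: 24.77
tcp_pos: [0.5499, 0.1989, 0.2139]
tool_rot: [0.707, 0.707, 0.0, 0.0]
force: [1.8, -0.4, -2.5]
finger_gap: 0.314
gripper_force: 30.7
```

```bash
python3 -m crank '[{"dp":[0,0.0014,0],"delta_rot":[0,0,0],"fingers":-1},{"dp":[0,0,0],"delta_rot":[0,0,0],"fingers":-1}]'
python3 -m crank '[{"dp":[0,0,0.003],"delta_rot":[0,0,0],"fingers":-1},{"dp":[0,0,0.003],"delta_rot":[0,0,0],"fingers":-1},{"dp":[0,0,0],"delta_rot":[0,0,0],"fingers":-1}]'
```

```text
t: 24.93
tcp_pos: [0.5501, 0.1989, 0.2139]
tool_rot: [0.707, 0.707, -0.0, -0.0]
force: [0.5, -0.0, -1.2]
finger_gap: 0.315
gripper_force: 30.7
t: 25.18
tcp_pos: [0.5501, 0.1989, 0.2107]
tool_rot: [0.707, 0.707, -0.0, -0.0]
force: [0.3, 0.2, -1.7]
finger_gap: 0.318
gripper_force: 30.7
```

```bash
python3 -m crank '[{"dp":[0,0,0.003],"delta_rot":[0,0,0],"fingers":-1},{"dp":[0,0,0.003],"delta_rot":[0,0,0],"fingers":-1},{"dp":[0,0,0],"delta_rot":[0,0,0],"fingers":-1}]'
python3 -m crank '[{"dp":[0,0,0.003],"delta_rot":[0,0,0],"fingers":-1},{"dp":[0,0,0],"delta_rot":[0,0,0],"fingers":-1}]'
```

```text
t: 25.43
tcp_pos: [0.5504, 0.1991, 0.2079]
tool_rot: [0.707, 0.707, 0.0, -0.0]
force: [0.3, 0.6, 0.5]
finger_gap: 0.316
gripper_force: 30.9
t: 25.6
tcp_pos: [0.5507, 0.1992, 0.2068]
tool_rot: [0.707, 0.707, 0.001, 0.0]
force: [0.1, 1.2, 1.6]
finger_gap: 0.314
gripper_force: 30.9
```

```bash
python3 -m crank '[{"dp":[0.002,0,0],"delta_rot":[0,0,0],"fingers":-1},{"dp":[0,0,0],"delta_rot":[0,0,0],"fingers":-1}]'
python3 -m crank '[{"dp":[0.002,0,0],"delta_rot":[0,0,0],"fingers":-1},{"dp":[0,0,0],"delta_rot":[0,0,0],"fingers":-1}]'
```

```text
t: 25.77
tcp_pos: [0.5503, 0.2, 0.2065]
tool_rot: [0.707, 0.707, -0.0, -0.0]
force: [0.1, 0.2, -1.1]
finger_gap: 0.317
gripper_force: 30.7
t: 25.93
tcp_pos: [0.5503, 0.2009, 0.2064]
tool_rot: [0.707, 0.707, -0.0, 0.0]
force: [0.6, -1.5, -0.8]
finger_gap: 0.315
gripper_force: 30.7
```

```bash
python3 -m crank '[{"dp":[-0.001,0,0.003],"delta_rot":[0,0,0],"fingers":-1},{"dp":[0,0,0.003],"delta_rot":[0,0,0],"fingers":-1},{"dp":[0,0,0],"delta_rot":[0,0,0],"fingers":-1}]'
python3 -m crank '[{"dp":[0,0,0.003],"delta_rot":[0,0,0],"fingers":-1},{"dp":[0,0,0.003],"delta_rot":[0,0,0],"fingers":-1},{"dp":[0,0,0],"delta_rot":[0,0,0],"fingers":-1}]'
```

```text
t: 26.18
tcp_pos: [0.5503, 0.2003, 0.2032]
tool_rot: [0.707, 0.707, -0.0, -0.0]
force: [0.5, -0.1, -1.4]
finger_gap: 0.314
gripper_force: 30.7
t: 26.43
tcp_pos: [0.5503, 0.2004, 0.2002]
tool_rot: [0.707, 0.707, -0.0, -0.0]
force: [-0.5, -0.9, -1.8]
finger_gap: 0.317
gripper_force: 30.7
```

Free so far, so I'll carry on down to seat it.

```bash
python3 -m crank '[{"dp":[0,0,0.003],"delta_rot":[0,0,0],"fingers":-1},{"dp":[0,0,0.003],"delta_rot":[0,0,0],"fingers":-1},{"dp":[0,0,0],"delta_rot":[0,0,0],"fingers":-1}]'
python3 -m crank '[{"dp":[0,0,0.002],"delta_rot":[0,0,0],"fingers":-1},{"dp":[0,0,0],"delta_rot":[0,0,0],"fingers":-1}]'
python3 -m crank '[{"dp":[0,0,0.002],"delta_rot":[0,0,0],"fingers":-1},{"dp":[0,0,0],"delta_rot":[0,0,0],"fingers":-1}]'
```

```text
t: 26.68
tcp_pos: [0.5503, 0.2004, 0.1973]
tool_rot: [0.707, 0.707, -0.0, -0.0]
force: [0.6, 1.5, -2.0]
finger_gap: 0.316
gripper_force: 30.7
t: 26.85
tcp_pos: [0.5503, 0.2004, 0.1964]
tool_rot: [0.707, 0.707, -0.0, -0.0]
force: [0.2, 0.3, -1.7]
finger_gap: 0.316
gripper_force: 30.7
t: 27.02
tcp_pos: [0.5503, 0.2004, 0.1954]
tool_rot: [0.707, 0.707, -0.0, -0.0]
force: [-1.2, 0.1, -1.2]
finger_gap: 0.314
gripper_force: 30.7
```

```bash
python3 -m crank '[{"dp":[0,0,0.002],"delta_rot":[0,0,0],"fingers":-1},{"dp":[0,0,0],"delta_rot":[0,0,0],"fingers":-1}]'
python3 -m crank '[{"dp":[0,0,0.002],"delta_rot":[0,0,0],"fingers":-1},{"dp":[0,0,0],"delta_rot":[0,0,0],"fingers":-1}]'
```

```text
t: 27.18
tcp_pos: [0.5504, 0.2005, 0.1948]
tool_rot: [0.707, 0.707, 0.0, 0.0]
force: [0.3, -0.1, 0.9]
finger_gap: 0.318
gripper_force: 30.8
t: 27.35
tcp_pos: [0.5505, 0.2005, 0.1947]
tool_rot: [0.707, 0.707, 0.0, 0.0]
force: [-1.3, -0.2, 6.0]
finger_gap: 0.321
gripper_force: 31.4
```

Contact came at TCP z = 0.1948, exactly the predicted home height. I'll unload, let go and rise.

```bash
python3 -m crank '[{"dp":[0,0,-0.002],"delta_rot":[0,0,0],"fingers":-1},{"dp":[0,0,0],"delta_rot":[0,0,0],"fingers":-0.2},{"dp":[0,0,0],"delta_rot":[0,0,0],"fingers":0.1},{"dp":[0,0,0],"delta_rot":[0,0,0],"fingers":0.5},{"dp":[0,0,0],"delta_rot":[0,0,0],"fingers":0.5},{"dp":[0,0,-0.02],"delta_rot":[0,0,0],"fingers":0.5},{"dp":[0,0,-0.06],"delta_rot":[0,0,0],"fingers":0.5},{"dp":[0,0,-0.07],"delta_rot":[0,0,0],"fingers":0.5},{"dp":[0,0,-0.07],"delta_rot":[0,0,0],"fingers":0.5},{"dp":[0,0,0],"delta_rot":[0,0,0],"fingers":0.5}]'
python3 -m crank '[{"dp":[-0.07,0,0],"delta_rot":[0,0,0],"fingers":0.5},{"dp":[-0.07,0,0],"delta_rot":[0,0,0],"fingers":0.5},{"dp":[-0.07,0,0],"delta_rot":[0,0,0],"fingers":0.5},{"dp":[-0.07,0,0],"delta_rot":[0,0,0],"fingers":0.5},{"dp":[-0.07,0,0],"delta_rot":[0,0,0],"fingers":0.5},{"dp":[-0.07,0,0],"delta_rot":[0,0,0],"fingers":0.5},{"dp":[0,0,0],"delta_rot":[0,0,0],"fingers":0.5},{"dp":[0,0,0],"delta_rot":[0,0,0],"fingers":0.5}]'
python3 - <<'E'
from h import *
s,_=manip.snapshot("side"); t,_=manip.snapshot("top")
a=cv2.resize(s[100:200,200:300,::-1],(400,400),interpolation=cv2.INTER_CUBIC); b=cv2.resize(t[150:250,200:300,::-1],(400,400),interpolation=cv2.INTER_CUBIC)
cv2.imwrite("pics/end.png",np.hstack([a,b]))
E
```

```text
t: 28.18
tcp_pos: [0.5539, 0.2012, 0.3126]
tool_rot: [0.707, 0.707, 0.006, 0.004]
force: [1.8, -0.5, 1.0]
finger_gap: 0.752
gripper_force: 0.0
t: 28.85
tcp_pos: [0.5506, -0.0115, 0.3051]
tool_rot: [0.709, 0.706, 0.0, 0.0]
force: [-0.0, 0.6, -0.4]
finger_gap: 0.748
gripper_force: 0.0
```

View pics/end.png

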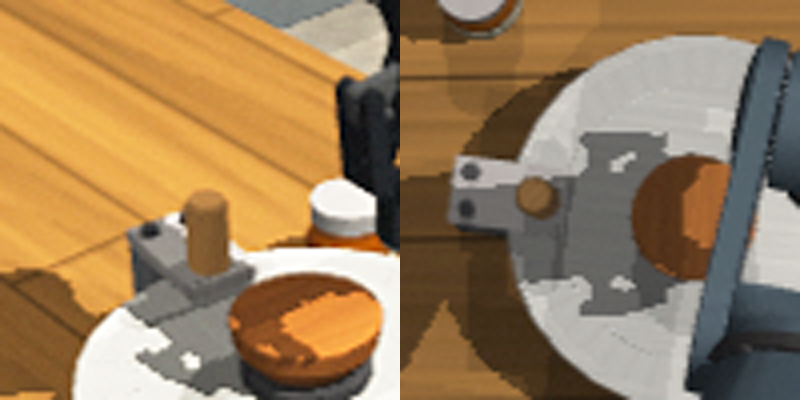

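The knob sits upright on the arm, at (208,235) in the side crop and (538,197) in the top crop. The pin is fully home, and the gripper is clear of everything.

```bash
python3 -c "
from station import manip
print(manip.sign_off())"
```

```text
the job is handed in; nothing more can be done
None
```

The wheel is stopped with its hole under the slot (after the stop I drew it back about 1.5 mm with the fingertip), the large lock pin is fully home and released, and I handed the job in at about 29 s with the bystanders untouched.

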